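Shut the draught cover and tare the balance

TASK

A weighing boat stands ready on the pan of the laboratory balance. Push the draught cover fully shut by its blue finger ledge, then reach a fingertip into the well of the green tare key, hold the key fully down for a good second and let it spring back up. Leave the red on/off key unpressed, the boat as it stands on the pan and the things beside the balance where they are.

Things in the scene. Friction and masses are not known exactly. Their poses are not given: they have to be found in the camera images.
- balance: Laboratory balance, light grey on a dark base, 275 mm (x) by 190 mm (y), fixed to the worktop. Origin: on the worktop, 145 mm behind its front edge, half-way across its width. Its x axis points from its front (the key side, turned roughly to the robot) to its rear, y to the left as seen by one who faces its front, z up.
- deck (a point): Point on the balance's front deck (54 mm above the worktop), midway between its two open wells; axes as the balance. The wells lie 43 mm to either side (y), each 41 mm (x) by 49 mm (y) with upright walls and a thin grey bezel. One key lies in each; either key may be in either well. A flat display begins 29 mm behind (+x) this point.
- chamber (a point): Centre of the top of the clear draught chamber, at rail height, 122 mm above the worktop; axes as the balance. The chamber's walls span 160 mm (x) by 166 mm (y) round this point, so its front wall is 83 mm behind the middle of the wells; the sliding cover closes it above. Inside, 54 mm below this point, is the top of the round steel pan, 94 mm across.
- cover (a joint): How far the draught cover is open, in m: 0 fully shut, 0.1 fully open (slid to the rear, the balance's +x). A clear bluish plate, 150 x 151 mm, 4 mm thick, that slides level in the chamber's rails, its upper face 118 mm above the worktop. It takes about 1.5 N to slide, stays where it is left and meets a stop at 0.
- ledge (a point): Centre of the upright rear face of the blue finger ledge on the cover; moves with it, axes as the balance. The ledge is 92 mm wide (y) and rises 18 mm above the plate; this point is 9 mm above the plate, 127 mm above the worktop. A fingertip set down behind this face (+x side), just above the plate, pushes the cover shut toward -x. The ledge's front face slopes and gives no grip.
- tare_key (a joint): How far the green tare key is pressed, in m: 0 up, 0.005 fully down at its stop; spring return, 1.5 N to start and 5 N at the stop.
- tare_key_top (a point): Centre of the upper face of the green tare key (30 mm in x, 38 mm in y, same yaw as the balance); moves with the key. Released it lies 42 mm above the worktop, 12 mm below the rim of its well.
- power_key (a joint): How far the red on/off key is pressed, in m: 0 up, 0.005 down; same size and spring as the tare key.
- power_key_top (a point): Centre of the upper face of the red on/off key, likewise 12 mm down in the other well.
- boat_center (a point): Centre, half-way up, of the loose white weighing boat standing on the pan in the chamber: 70 x 70 mm, 15 mm high, about 12 g; z up.
- sample_jar: Loose squat white jar with black lid, 60 mm across, 41 mm high, left of the balance; origin: centre of its underside.
- sample_bottle: Loose white bottle with blue cap, 33 mm across, 66 mm high, right of the balance; origin: centre of its underside.
- lab_timer: Loose white bench timer, 58 x 64 x 21 mm, right of the balance; origin: centre of its underside.
- stirrer (a point): A fixed point on the worktop, amid the foot of the tall cream homogeniser on its rod stand, an obstacle that is no part of the job. It and the hotplate on its right fill the worktop from 120 mm in front of this point (-x) to the wall; the homogeniser is over 0.5 m high. An arm that swings across from the left should stay drawn in, nearer the robot, until it is past this stand.

How it is judged:
By the outcome, as a careful person would: the job done as asked, in the order asked, and still so for the second after the job is handed in, with the robot touching nothing.
It also fails if it takes over 45 s, if anything falls off the work surface, if the arm or the gripper's body presses on something with over 40 N, if the wrist force passes 120 N, or if a joint passes its speed limit or range.

ROBOT

A 7-joint arm with a two-finger parallel gripper is mounted at the origin on a cart in front of the work surface, level with it; the furniture and walls round the work are solid. World frame = base frame: x ahead of the robot, y to its left, z up, the work surface at z = 0. Lengths are in mm, angles in rad, forces in N, time in s.
With the tool pointing down it reaches from about 425 to 825 mm from the base axis. Payload 3.6 kg.
Tool frame: the origin (TCP) lies at the very end of the fingers, on their centre line; the grasp point (between the pads) lies 19 mm behind it; z points along the fingers, y is the line along which they close (so a half turn about z gives the same grasp; the last joint's range is limited). The gripper opens to 93 mm and grips with 3 to 60 N. Pads are 15 mm wide; open, the fingers measure 128 mm over their backs; the gripper's body (75 mm by 188 mm) begins 65 mm behind the grasp point.
Start: joints at [-1.308, 0.615, -0.013, 1.423, 0.008, 1.103, -0.04], TCP at [185.088, 623.06, 218.64] pointing down, gripper open.
Joint ranges: [-3.12, 3.12], [-0.3, 2.06], [-1.34, 1.32], [0.26, 2.42], [-1.36, 4.5], [0.01, 1.98], [-2.84, 2.84]. Speed limits (rad/s): [2.79, 2.79, 3.14, 3.14, 3.14, 3.14, 3.14].

INTERFACE

Orientations are given as a rotation vector (axis times angle).
In Python, from cell import env gives the robot as it stands.
- The arm moves only by the shell command python3 -m crank 'ROWS'. ROWS is JSON, a list of rows, each a list of 7 numbers: the turn, a rotation vector about the tool's x, y, z in units of 2 pi rad (1.0 is 2 pi rad), then the shift along the tool's x, y, z in units of 30 cm (1.0 is 30 cm), then the opening, from 0 (shut) to 1 (fully open). In form: [[ax, ay, az, tx, ty, tz, hand], ...]. A call has 1 to 8 rows; each row is the pose to reach, as a shift and turn from the pose commanded when the call began, along the tool's axes at that moment, turning the shorter way round; what a row does not reach only later rows make up. A row lasts 1/12 s, in which the tool goes at most 41.7 mm and 7.16 degrees, less where a joint would pass 70% of its speed; a pose out of reach is approached as far as the arm can. A call with a number of a shift or a turn outside -1 to 1 is refused whole. A call with a gripper value outside its range is refused whole. The fingers move at their own pace and stop on an object; the grip force is fixed at half the most. Time passes only in rows, so rows that repeat a pose let the fingers close. It gives the time, the measured TCP pose, the force, the opening and the grip force at its end, in the units of the state.
- env.sense(): the state, without advancing time (a new reading comes with each control period).
- env.read_camera(name): name is "scene" or "top" or "wrist"; returns a dict with "pixels" (480x640x3 uint8, red, green, blue), "z_map" (480x640 float32, mm along the optical axis (not along the pixel's ray), 0 where there is no reading), "vertical_fov" (degrees; the focal length in pixels is half the picture's height over the tangent of half this angle, whatever the lens; pixels are square), "cx", "cy" (the principal point, pixels), "k1" (the pictures are not rectified: a ray, as slopes to the right and down, at radius r is drawn at 1 + k1 r^2 times it, then the intrinsics apply), "world_from_camera" (4x4, takes a point from camera to world coordinates); the wrist camera has in their place "hand_eye" (4x4, takes a point from camera to tool coordinates, whose origin is the TCP and whose axes are the flange's). Camera axes: x right, y up, looking along -z (the intrinsics and any distortion apply to the point x, -y, -z); pixel columns grow to the right and rows downward; lengths in mm; the calibration is good to about 2 mm. A picture is of the moment at which its call begins: read the wrist's pose just before it.
- env.hand_in(): hands the job in; it is judged then, once.
The state is a dict: "clock": time; "q": joint angles; "qd": joint speeds; "joint_torque": joint torques, N m; "eef_pos": TCP position; "tool_rot": TCP orientation; "ft_force": force on the tool from outside, world axes, zero at the start; "torque": the same for the moment, N m; "width": finger opening in mm; "gripper_force": force on a finger pad.
Only numpy, scipy, OpenCV 4.12 (cv2) and the standard library are available. Lean on these libraries where they do the work, as an engineer would, in place of code of your own. Each camera call takes 0.05 s, during which the arm holds its last target. There are 200 camera calls.

## Working session

There is one attempt and no reset: what is moved stays moved. The work goes in short steps, Python scripts to look and compute and a shell command to move; the robot and the scene stay as the last step left them, time stands still between calls to the robot, and variables do not carry over. Pictures are saved under pics/ and viewed, at most 10 in all, crops included, and the job is handed in when it is done.

```bash
mkdir -p pics; ls; cat > h.py <<'E'
import numpy as np, cv2, pickle
from cell import env
def snap(n,tag):
    s=env.sense(); c=env.read_camera(n); c['s']=s
    cv2.imwrite(f'pics/{tag}.png',c['pixels'][:,:,::-1]); pickle.dump(c,open(f'{tag}.pkl','wb')); return c
def load(tag): return pickle.load(open(f'{tag}.pkl','rb'))
def T(c):
    if 'world_from_camera' in c: return np.array(c['world_from_camera'])
    M=np.eye(4); M[:3,:3]=cv2.Rodrigues(np.array(c['s']['tool_rot'],float))[0]; M[:3,3]=c['s']['eef_pos']
    return M@np.array(c['hand_eye'])
def ray(c,u,v):
    f=240/np.tan(np.radians(c['vertical_fov'])/2)
    d=np.array([(u-c['cx'])/f,(v-c['cy'])/f]); p=d.copy()
    for _ in range(30): p=d/(1+c['k1']*(p@p))
    return np.array([p[0],-p[1],-1])
def atz(c,u,v,z):
    M=T(c); d=M[:3,:3]@ray(c,u,v); o=M[:3,3]; return o+d*(z-o[2])/d[2]
def dep(c,u,v):
    M=T(c); return M[:3,:3]@(ray(c,u,v)*c['z_map'][int(round(v)),int(round(u))])+M[:3,3]
E
python3 - <<'E'
from h import *
for n in('top','scene'):
    c=snap(n,n+'0'); print(n,c['vertical_fov'],c['k1'],T(c).round(2))
s=env.sense();print(s)
E
```

```text
pics
top 49.63112942052696 0.011266269703555116 [[-1.00000e-02  9.80000e-01 -1.80000e-01  3.38740e+02]
 [-1.00000e+00 -2.00000e-02 -3.00000e-02 -1.33550e+02]
 [-3.00000e-02  1.80000e-01  9.80000e-01  1.23668e+03]
 [ 0.00000e+00  0.00000e+00  0.00000e+00  1.00000e+00]]
scene 50.79308502980288 -0.008078228416557214 [[ 6.6000e-01  3.5000e-01 -6.6000e-01 -2.3873e+02]
 [-7.5000e-01  3.0000e-01 -5.9000e-01 -8.0244e+02]
 [-1.0000e-02  8.9000e-01  4.6000e-01  6.2943e+02]
 [ 0.0000e+00  0.0000e+00  0.0000e+00  1.0000e+00]]
{'clock': 0.1, 'q': array([-1.30849206,  0.6158029 , -0.01261484,  1.4247164 ,  0.00813319,
        1.10341076, -0.04039583]), 'qd': array([-0.00105435, -0.00274752,  0.00099398, -0.00485108, -0.00118015,
        0.00042319, -0.00139607]), 'joint_torque': array([ 1.03792441e-03, -4.60043442e+01,  2.09898851e-01, -1.66245836e+01,
       -6.11865241e-02,  1.69170921e-02,  1.01064736e-04]), 'eef_pos': array([184.92155356, 622.40322464, 217.6171293 ]), 'tool_rot': array([-0.45190928, -3.10864393,  0.00356628]), 'ft_force': array([-0.33422976,  0.37401289,  0.05498662]), 'torque': array([-0.00028883, -0.00938369, -0.0090862 ]), 'gripper_force': 0.0, 'width': 92.9347942813156}
```

View pics/top0.png

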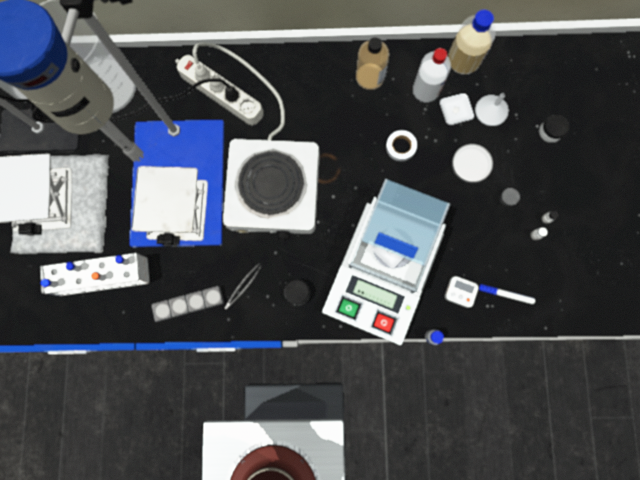

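View pics/scene0.png

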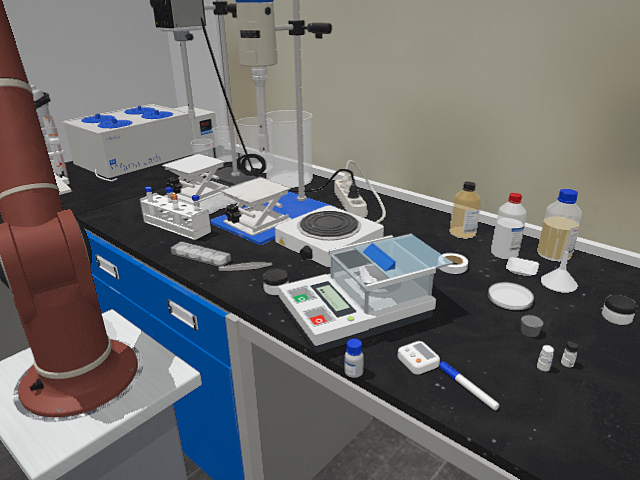

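The top view shows the balance at about (385,265), with the green key at (349,308), the red key at (383,322) and the ledge at (396,246). The scene view shows the same layout, with the cover open to the rear.

```bash
python3 - <<'E'
from h import *
c=load('top0'); im=cv2.imread('pics/top0.png')[170:350,310:490]
cv2.imwrite('pics/crop1.png',cv2.resize(im,None,fx=3.3333,fy=3.3333,interpolation=cv2.INTER_CUBIC))
p=c['pixels'].astype(int);r,g,b=p[...,0],p[...,1],p[...,2]
for n,m,z in (('green',(g>r+40)&(g>b+25),42),('red',(r>g+80)&(r>b+80),42),('blue',(b>r+60)&(b>g+30),136)):
    m=m.astype(np.uint8); m[:180]=0;m[345:]=0;m[:,:320]=0;m[:,450:]=0
    k,l,st,ce=cv2.connectedComponentsWithStats(m)
    for i in range(1,k):
        if st[i,4]>40: print(n,st[i],ce[i],atz(c,*ce[i],z).round(1), cv2.minAreaRect(np.argwhere(l==i)[:,::-1].astype(np.float32)))
for u,v in((0,240),(320,240),(384,322),(352,310)): print(dep(c,u,v).round(1))
E
```

```text
green [339 299  20  18 244] [348.25819672 307.67622951] [ 403.1 -177.3   42. ] ((348.1896667480469, 307.77587890625), (17.641056060791016, 13.92715072631836), 21.801406860351562)
red [374 314  20  18 218] [383.50458716 322.34862385] [ 368.8 -256.3   42. ] ((383.3707580566406, 322.3017578125), (17.72637176513672, 13.91848373413086), 23.198589324951172)
blue [374 232  45  27 577] [396.09705373 244.93587522] [ 530.1 -279.7  136. ] ((396.0, 245.00001525878906), (43.824100494384766, 13.370064735412598), 21.801406860351562)
blue [430 331  14  13 142] [436.92957746 336.90140845] [ 335.  -355.8  136. ] ((436.5, 337.0), (12.0, 13.0), 90.0)
[584.5 669.9   2.7]
[ 568.4 -114.8    5.8]
[ 369.5 -257.1   45.1]
[ 397.4 -185.4   48. ]
```

View pics/crop1.png

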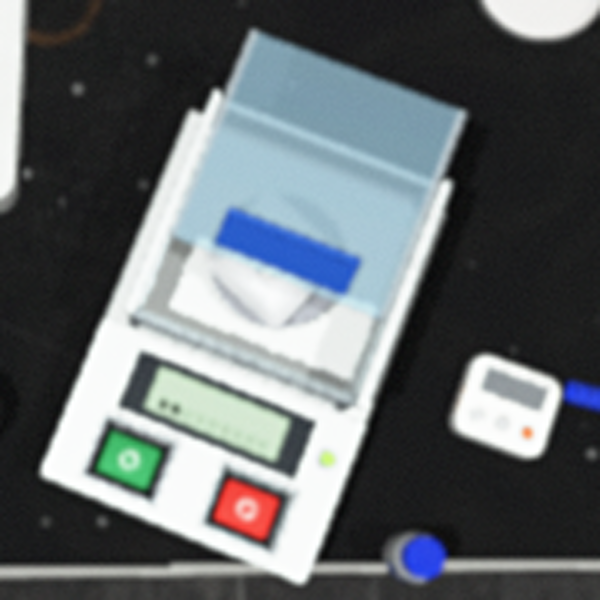

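The crop gives the ledge's rear top edge from (230,208) to (360,258) and the cover's front edge from about (193,240) to (375,312). The boat stands under the plate.

```bash
cat >> h.py <<'E'
Y=np.array([.398,.917,0]);X=np.array([.917,-.398,0]);D=np.array([386,-216.8,54.])
def bal(p): p=np.array(p)-D; return np.array([p@X,p@Y,p[2]+54]).round(1)
def Rgoal(): return np.c_[-X,Y,[0,0,-1]]
def rows(pts,R=None):
    s=env.sense(); R0=cv2.Rodrigues(np.array(s['tool_rot'],float))[0]
    a=np.zeros(3) if R is None else cv2.Rodrigues(R0.T@R)[0].ravel()/(2*np.pi)
    print('pos',s['eef_pos'].round(1),'turn',a.round(4))
    for p in pts: print((R0.T@(np.array(p)-s['eef_pos'])/300).round(4))
E
python3 - <<'E'
from h import *
c=load('top0')
f=lambda u,v:(310+u*.3-.35,170+v*.3-.35)
for n,u,v,z in(('ledge rear',295,233,136),('rl',230,208,136),('rr',360,258,136),('platefront',284,276,118),('platerear',358,71,118),('chfront',245,360,122)): print(n,atz(c,*f(u,v),z).round(1),bal(atz(c,*f(u,v),z)))
for u,v in((295,240),(295,250),(240,125),(350,165)): print(bal(dep(c,*f(u,v))))
rows([(185,623,240),(260,520,240),(330,400,240),(450,150,240)],Rgoal())
E
```

```text
ledge rear [ 541.7 -284.6  136. ] [169.8  -0.2 136. ]
rl [ 559.  -243.5  136. ] [169.3  44.4 136. ]
rr [ 524.6 -325.4  136. ] [170.3 -44.5 136. ]
platefront [ 516.7 -278.7  118. ] [144.5  -4.8 118. ]
platerear [ 653.7 -333.4  118. ] [292.   -0.4 118. ]
chfront [ 461.7 -250.9  122. ] [ 83.   -1.1 122. ]
[166.8  -2.2 130.3]
[160.   -4.4 133.1]
[226.7  58.5 122.9]
[229.8 -18.1 119. ]
pos [184.9 622.4 217.6] turn [-0.0004  0.      0.0192]
[ 0.0003  0.0018 -0.0746]
[-0.3371 -0.2561 -0.074 ]
[-0.6747 -0.5731 -0.0733]
[-1.2954 -1.2581 -0.0717]
```

```bash
python3 -m crank '[[0,0,0.019,-0.337,-0.256,-0.074,0],[0,0,0.019,-0.337,-0.256,-0.074,0],[0,0,0.019,-0.337,-0.256,-0.074,0],[0,0,0.019,-0.675,-0.573,-0.073,0],[0,0,0.019,-0.675,-0.573,-0.073,0],[0,0,0.019,-0.675,-0.573,-0.073,0],[0,0,0.019,-0.675,-0.573,-0.073,0],[0,0,0.019,-0.675,-0.573,-0.073,0]]'; python3 - <<'E'
from h import *
rows([(400,290,240),(450,150,240),(450,100,240)],Rgoal())
print(env.sense()['q'].round(2))
E
```

```text
clock: 0.77
eef_pos: [334.1, 394.8, 240.6]
tool_rot: [0.652, 3.071, -0.005]
ft_force: [0.2, -0.6, -0.1]
width: 44.1
gripper_force: 0.0
pos [334.1 394.8 240.6] turn [-0.0004  0.0005 -0.0014]
[-0.3427 -0.2299  0.0035]
[-0.6846 -0.5887  0.0055]
[-0.7523 -0.741   0.0062]
[-0.95  0.39  0.05  1.77 -0.02  0.99  0.26]
```

```bash
python3 -m crank '[[0,0,0,-0.342,-0.23,0.003,0],[0,0,0,-0.342,-0.23,0.003,0],[0,0,0,-0.342,-0.23,0.003,0],[0,0,0,-0.75,-0.74,0.006,0],[0,0,0,-0.75,-0.74,0.006,0],[0,0,0,-0.75,-0.74,0.006,0],[0,0,0,-0.75,-0.74,0.006,0],[0,0,0,-0.75,-0.74,0.006,0]]'; python3 - <<'E'
from h import *
rows([(470,-50,240),(490,-150,240)],Rgoal())
print(env.sense()['q'].round(2))
E
```

```text
clock: 1.43
eef_pos: [449.2, 104.6, 238.7]
tool_rot: [0.64, 3.075, -0.002]
ft_force: [0.5, -0.4, -1.5]
width: 0.5
gripper_force: 0.0
pos [449.2 104.6 238.7] turn [-0.0001  0.0001 -0.0001]
[-0.2692 -0.4449 -0.0039]
[-0.4633 -0.724  -0.0035]
[-0.38  0.3   0.14  1.92 -0.05  0.93  0.94]
```

```bash
python3 -m crank '[[0,0,0,-0.46,-0.724,0,0],[0,0,0,-0.46,-0.724,0,0],[0,0,0,-0.46,-0.724,0,0],[0,0,0,-0.46,-0.724,0,0],[0,0,0,-0.46,-0.724,0,0],[0,0,0,-0.46,-0.724,0,0],[0,0,0,-0.46,-0.724,0,0],[0,0,0,-0.46,-0.724,0,0]]'; python3 - <<'E'
from h import *
c=snap('wrist','w1')
print(env.sense()['q'].round(2))
print(np.array(c['hand_eye']).round(2))
rows([D+X*190+[0,0,150]],Rgoal())
E
```

```text
clock: 2.1
eef_pos: [489.3, -149.6, 238.3]
tool_rot: [-0.646, -3.075, 0.002]
ft_force: [0.2, -0.2, 0.2]
width: 0.6
gripper_force: 0.0
[ 0.09  0.38  0.22  1.8  -0.1   0.97  1.51]
[[ 0.0000e+00  9.6000e-01  2.7000e-01  7.5080e+01]
 [ 1.0000e+00 -0.0000e+00  0.0000e+00 -8.0000e-02]
 [ 0.0000e+00  2.7000e-01 -9.6000e-01 -1.6672e+02]
 [ 0.0000e+00  0.0000e+00  0.0000e+00  1.0000e+00]]
pos [ 489.3 -146.4  238.2] turn [ 0.0001 -0.0002 -0.    ]
[-0.4108 -0.3525  0.1134]
```

View pics/w1.png

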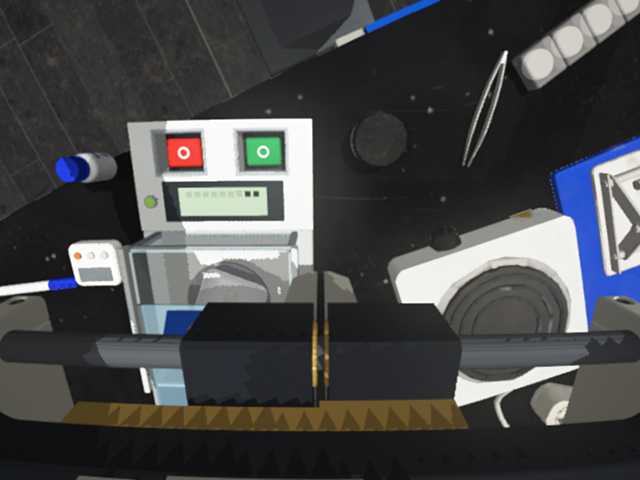

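The wrist view shows the balance square to the tool. The green key is at (264,151), the red key at (184,152), and the closed fingertips reach down to about (320,275).

```bash
python3 - <<'E'
from h import *
c=load('w1')
p=c['pixels'].astype(int);r,g,b=p[...,0],p[...,1],p[...,2]
for n,m in (('green',(g>r+40)&(g>b+25)),('red',(r>g+80)&(r>b+80))):
    m=m.astype(np.uint8); m[190:]=0
    k,l,st,ce=cv2.connectedComponentsWithStats(m)
    i=1+st[1:,4].argmax(); print(n,st[i],ce[i],atz(c,*ce[i],42).round(1),bal(atz(c,*ce[i],42)))
for n,(u,v) in dict(frontL=(128,120),frontR=(312,119),sideR=(312,230)).items(): print(n,atz(c,u,v,54).round(1),bal(atz(c,u,v,54)))
M=np.linalg.inv(T(c)); 
h=np.array(c['hand_eye'])
for u,v in((300,285),(340,285),(320,275),(250,320),(250,380),(400,320),(186,330),(455,320)):
    print(u,v,(h[:3,:3]@(ray(c,u,v)*c['z_map'][v,u])+h[:3,3]).round(1))
E
```

```text
green [245 137  37  29 901] [263.42619312 150.89789123] [ 401.5 -177.6   42. ] [-1.3 42.1 42. ]
red [167 138  36  29 864] [184.44212963 151.87847222] [ 367.4 -256.    42. ] [ -1.5 -43.4  42. ]
frontL [ 316.2 -290.    54. ] [-34.9 -94.9  54. ]
frontR [ 393.8 -117.1   54. ] [-32.6  94.6  54. ]
sideR [ 499.2 -164.1   54. ] [82.8 93.4 54. ]
300 285 [ 10.1  -9.8 -19.6]
340 285 [  9.9   9.5 -19.1]
320 275 [ 8.6 -0.2 -3.3]
250 320 [ 36.7 -16.1 -99.6]
250 380 [  28.3  -14.6 -109.3]
400 320 [ 36.5  18.2 -99.2]
186 330 [ -92.3 -126.8  106.7]
455 320 [-119.5  156.4  172.9]
```

```bash
python3 -m crank '[[0,0,0,-0.41,-0.352,0.11,0],[0,0,0,-0.41,-0.352,0.11,0],[0,0,0,-0.41,-0.352,0.11,0],[0,0,0,-0.41,-0.352,0.11,0],[0,0,0,-0.41,-0.352,0.11,0],[0,0,0,-0.41,-0.352,0.2,0],[0,0,0,-0.41,-0.352,0.3,0],[0,0,0,-0.41,-0.352,0.3,0]]'; python3 - <<'E'
from h import *
c=snap('scene','s2'); im=cv2.imread('pics/s2.png')[180:340,270:470]
cv2.imwrite('pics/s2c.png',cv2.resize(im,None,fx=4,fy=3.75,interpolation=cv2.INTER_CUBIC))
print(bal(env.sense()['eef_pos']))
rows([D+X*190+[0,0,69]],Rgoal())
E
```

```text
clock: 2.82
eef_pos: [557.8, -286.1, 142.7]
tool_rot: [-0.627, -3.066, -0.01]
ft_force: [-1.5, 0.9, -1.0]
width: 0.4
gripper_force: 0.0
[186.8   4.3 145.6]
pos [ 559.1 -287.3  145.6] turn [ 0.0005 -0.0014  0.0009]
[-0.0107 -0.0145  0.0752]
```

View pics/s2c.png

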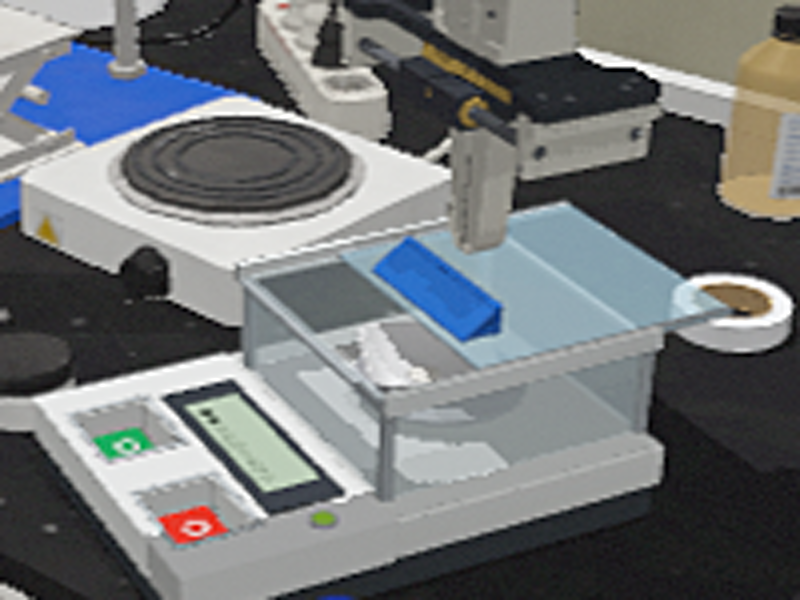

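The fingertip, at crop (485,240), hangs behind the ledge's rear edge with a gap. I'll descend, settle there, then push.

```bash
python3 -m crank '[[0,0,0,-0.014,-0.01,0,0],[0,0,0,-0.014,-0.01,0.03,0],[0,0,0,-0.014,-0.01,0.055,0],[0,0,0,-0.014,-0.01,0.07,0],[0,0,0,-0.014,-0.01,0.073,0],[0,0,0,-0.014,-0.01,0.073,0],[0,0,0,-0.014,-0.01,0.073,0]]'; python3 - <<'E'
from h import *
s=env.sense();print(bal(s['eef_pos']),s['ft_force'])
rows([D+X*120+[0,0,69]],Rgoal())
E
```

```text
clock: 3.45
eef_pos: [562.8, -296.9, 127.1]
tool_rot: [0.637, 3.076, -0.0]
ft_force: [0.2, -0.4, 0.4]
width: 0.4
gripper_force: 0.0
[194.   -3.  127.1] [ 0.16949878 -0.35849691  0.43376826]
pos [ 562.8 -296.9  127.1] turn [-0.      0.0001  0.0002]
[0.2472 0.0104 0.0136]
```

```bash
python3 -m crank '[[0,0,0,0.02,0.01,0.01,0],[0,0,0,0.04,0.01,0.01,0],[0,0,0,0.06,0.01,0.01,0],[0,0,0,0.08,0.01,0.01,0],[0,0,0,0.1,0.01,0.01,0],[0,0,0,0.12,0.01,0.01,0],[0,0,0,0.14,0.01,0.01,0],[0,0,0,0.16,0.01,0.01,0]]'; python3 - <<'E'
from h import *
s=env.sense();print(bal(s['eef_pos']),s['ft_force']@X)
E
python3 -m crank '[[0,0,0,0.02,0,0,0],[0,0,0,0.03,0,0,0],[0,0,0,0.04,0,0,0],[0,0,0,0.05,0,0,0],[0,0,0,0.05,0,0,0]]';python3 - <<'E'
from h import *
s=env.sense();print(bal(s['eef_pos']),s['ft_force']@X)
E
```

```text
clock: 4.12
eef_pos: [519.8, -274.5, 124.2]
tool_rot: [0.636, 3.076, 0.0]
ft_force: [2.3, 0.0, -0.4]
width: 0.7
gripper_force: 0.9
[145.7   0.3 124.2] 2.1343741181218063
clock: 4.53
eef_pos: [505.3, -268.9, 123.9]
tool_rot: [-0.637, -3.075, 0.0]
ft_force: [0.5, -0.0, -0.5]
width: 0.3
gripper_force: 0.3
[130.2  -0.3 123.9] 0.5214744715304309
```

```bash
python3 -m crank '[[0,0,0,0.01,0,0,0],[0,0,0,0.02,0,0,0],[0,0,0,0.03,0,0,0],[0,0,0,0.04,0,0,0],[0,0,0,0.04,0,0,0]]';python3 - <<'E'
from h import *
s=env.sense();print(bal(s['eef_pos']),s['ft_force']@X)
E
```

```text
clock: 4.95
eef_pos: [501.3, -267.3, 124.6]
tool_rot: [0.633, 3.061, -0.008]
ft_force: [10.7, -4.5, -8.5]
width: 0.4
gripper_force: 6.0
[125.8  -0.4 124.6] 11.657120851391603
```

```bash
python3 -m crank '[[0,0,0,0.01,0,0,0],[0,0,0,0.01,0,0,0],[0,0,0,-0.06,0,0,0],[0,0,0,-0.1,0,0,0],[0,0,0,-0.1,0,0,0],[0,0,0,-0.1,0,-0.12,0],[0,0,0,-0.1,0,-0.2,0],[0,0,0,-0.1,0,-0.25,0]]';python3 - <<'E'
from h import *
c=snap('scene','s3'); im=cv2.imread('pics/s3.png')[180:340,270:470]
cv2.imwrite('pics/s3c.png',cv2.resize(im,None,fx=4,fy=3.75,interpolation=cv2.INTER_CUBIC))
s=env.sense();print(bal(s['eef_pos']),s['ft_force']@X)
rows([D+Y*42.6-X*.7+[0,0,140],D+Y*42.6-X*.7+[0,0,6]],Rgoal())
E
```

```text
clock: 5.62
eef_pos: [521.5, -276.6, 200.8]
tool_rot: [-0.638, -3.076, 0.001]
ft_force: [0.2, -0.6, -0.8]
width: 0.4
gripper_force: 0.0
[149.6  -1.1 203.3] 0.595665516547415
pos [ 522.8 -277.3  203.3] turn [-0.0002  0.0008  0.0001]
[0.5011 0.1458 0.0282]
[0.5034 0.1462 0.4749]
```

View pics/s3c.png

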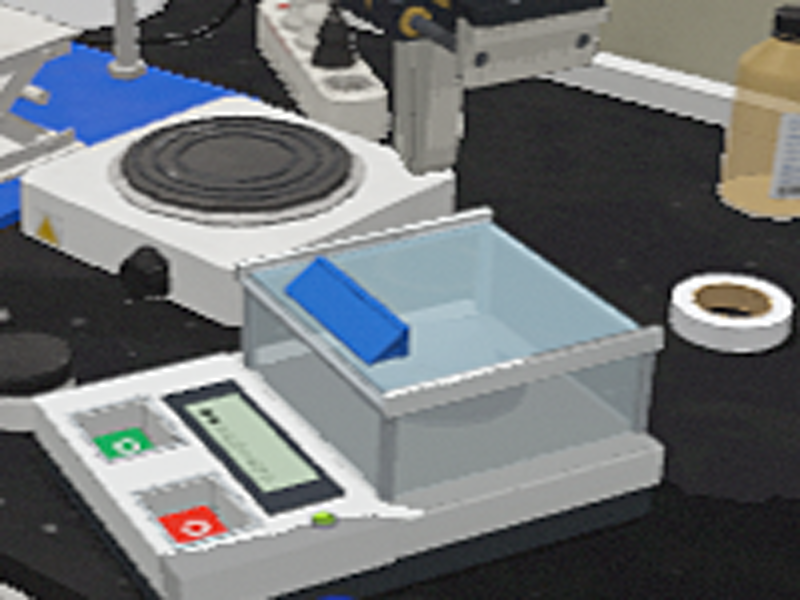

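The cover is flush with the chamber front, so it's shut. Next I'll move over the green key.

```bash
python3 -m crank '[[0,0,0,0.5,0.146,0.028,0],[0,0,0,0.5,0.146,0.028,0],[0,0,0,0.5,0.146,0.028,0],[0,0,0,0.5,0.146,0.028,0],[0,0,0,0.5,0.146,0.15,0],[0,0,0,0.5,0.146,0.28,0],[0,0,0,0.5,0.146,0.35,0],[0,0,0,0.5,0.146,0.35,0]]';python3 - <<'E'
from h import *
c=snap('wrist','w4')
s=env.sense();print(bal(s['eef_pos']),s['ft_force'],s['q'].round(2))
p=c['pixels'].astype(int);r,g,b=p[...,0],p[...,1],p[...,2]
m=((r>g+80)&(r>b+80)).astype(np.uint8)
k,l,st,ce=cv2.connectedComponentsWithStats(m)
i=1+st[1:,4].argmax(); print(st[i],ce[i],bal(atz(c,*ce[i],42)))
rows([D+Y*42.6-X*.7+[0,0,6]],Rgoal())
E
```

```text
clock: 6.33
eef_pos: [397.4, -174.5, 90.2]
tool_rot: [-0.634, -3.065, -0.003]
ft_force: [-0.2, 0.3, 0.6]
width: 0.1
gripper_force: 0.0
[-4.5 43.2 92.1] [ 0.37525837  0.03543445 -0.37689002] [ 0.24  0.5   0.18  2.16 -0.17  0.5   1.71]
[ 167  244   57   41 1914] [196.12904911 263.50104493] [ -2.8 -42.9  42. ]
pos [ 399.1 -175.4   92.1] turn [-0.0001 -0.0012  0.0001]
[-0.0134 -0.0019  0.1067]
```

View pics/w4.png

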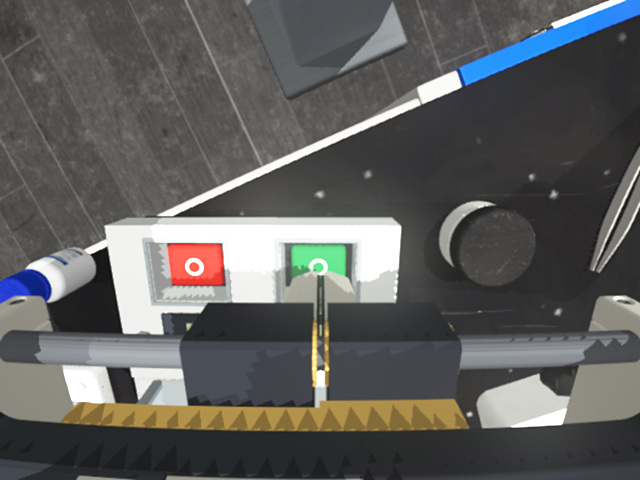

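The green key's ring at (318,267) lines up with the finger seam at (320,275). I'll settle, then lower into the well.

```bash
python3 -m crank '[[0,0,0,-0.01,-0.002,0,0],[0,0,0,-0.01,-0.002,0,0],[0,0,0,-0.01,-0.002,0.03,0],[0,0,0,-0.01,-0.002,0.06,0],[0,0,0,-0.01,-0.002,0.08,0],[0,0,0,-0.01,-0.002,0.1,0],[0,0,0,-0.01,-0.002,0.1,0],[0,0,0,-0.01,-0.002,0.1,0]]';python3 - <<'E'
from h import *
c=load('w4');print('ring',bal(atz(c,318,267,42)))
s=env.sense();print(bal(s['eef_pos']),s['ft_force'])
rows([D+Y*42.6-X*1.5+[0,0,-17]],Rgoal())
E
```

```text
clock: 7.05
eef_pos: [404.7, -178.1, 63.7]
tool_rot: [-0.637, -3.076, -0.0]
ft_force: [2.0, 0.2, 0.6]
width: 0.5
gripper_force: 0.0
ring [-0.6 41.7 42. ]
[ 1.8 42.9 63.7] [1.98147278 0.17947537 0.62356912]
pos [ 404.7 -178.1   63.7] turn [-0.     -0.0001  0.0002]
[ 0.0109 -0.0011  0.089 ]
```

```bash
python3 -m crank '[[0,0,0,0.008,-0.001,0,0],[0,0,0,0.008,-0.001,0.02,0],[0,0,0,0.008,-0.001,0.04,0],[0,0,0,0.008,-0.001,0.06,0],[0,0,0,0.008,-0.001,0.065,0],[0,0,0,0.008,-0.001,0.065,0]]';python3 - <<'E'
from h import *
s=env.sense();print(bal(s['eef_pos']),s['ft_force'])
E
python3 -m crank '[[0,0,0,0,0,0.01,0],[0,0,0,0,0,0.02,0],[0,0,0,0,0,0.025,0],[0,0,0,0,0,0.03,0],[0,0,0,0,0,0.03,0]]'
```

```text
clock: 7.55
eef_pos: [402.1, -177.3, 43.6]
tool_rot: [-0.636, -3.075, -0.0]
ft_force: [0.2, 0.5, -0.9]
width: 0.6
gripper_force: 0.0
[-1.  42.6 43.6] [ 0.22905533  0.49824931 -0.85870196]
clock: 7.97
eef_pos: [402.7, -177.6, 37.1]
tool_rot: [0.637, 3.075, 0.001]
ft_force: [-2.4, 1.8, 19.5]
width: 0.7
gripper_force: 9.5
```

The key is at its stop (z 37.1, 19.5 N). I'll hold it there for about 1.5 s.

```bash
for i in 1 2; do python3 -m crank '[[0,0,0,0,0,0,0],[0,0,0,0,0,0,0],[0,0,0,0,0,0,0],[0,0,0,0,0,0,0],[0,0,0,0,0,0,0],[0,0,0,0,0,0,0],[0,0,0,0,0,0,0],[0,0,0,0,0,0,0]]'; done
python3 -m crank '[[0,0,0,0,0,0,0],[0,0,0,0,0,0,0],[0,0,0,0,0,0,0],[0,0,0,0,0,0,0],[0,0,0,0,0,-0.03,0],[0,0,0,0,0,-0.06,0],[0,0,0,0,0,-0.1,0],[0,0,0,0,0,-0.14,0]]'
python3 -m crank '[[0,0,0,0,0,-0.1,0],[0,0,0,0,0,-0.2,0],[0,0,0,0,0,-0.3,0],[0,0,0,0,0,-0.3,0],[0,0,0,-0.2,0.3,-0.35,0],[0,0,0,-0.2,0.5,-0.35,0],[0,0,0,-0.2,0.5,-0.35,0],[0,0,0,-0.2,0.5,-0.35,0]]'
python3 - <<'E'
from h import *
c=snap('scene','s5'); im=cv2.imread('pics/s5.png')[190:390,260:460]
cv2.imwrite('pics/s5c.png',cv2.resize(im,None,fx=3,fy=3,interpolation=cv2.INTER_CUBIC))
E
```

```text
clock: 8.63
eef_pos: [402.7, -177.6, 37.1]
tool_rot: [0.637, 3.075, 0.0]
ft_force: [-2.7, 1.3, 18.8]
width: 0.4
gripper_force: 9.6
clock: 9.3
eef_pos: [402.7, -177.6, 37.1]
tool_rot: [0.637, 3.075, 0.0]
ft_force: [-2.9, 1.1, 19.6]
width: 0.7
gripper_force: 9.6
clock: 9.97
eef_pos: [402.4, -177.4, 77.9]
tool_rot: [-0.637, -3.076, 0.0]
ft_force: [-0.4, 0.4, -0.0]
width: 0.8
gripper_force: 0.0
clock: 10.63
eef_pos: [518.3, -61.6, 182.3]
tool_rot: [0.636, 3.076, 0.001]
ft_force: [0.5, -1.0, 0.2]
width: 0.4
gripper_force: 0.0
```

View pics/s5c.png

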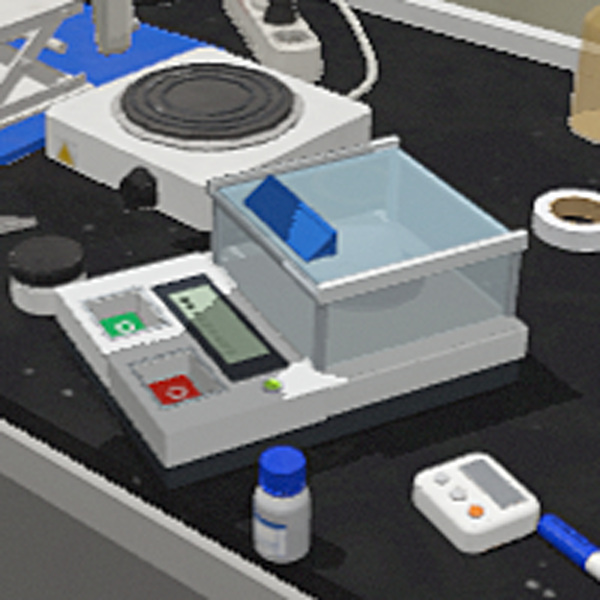

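The picture shows the cover still shut, the green key back up, and the red key, jar, bottle and timer undisturbed. The arm is clear of everything.

```bash
python3 -c "
from cell import env
print(env.hand_in())"
```

```text
the job is handed in; nothing more can be done
None
```

I pushed the cover shut by its ledge, then held the green tare key at its stop for about 1.7 s and let it spring back; the red key and the things beside the balance were left alone, I couldn't see the boat clearly under the shut cover, and the job is handed in with no verdict returned.

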